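# Fit the hatch cover on the model coaster

### The job

Pluck the long ribbed hatch cover out of the parts tray and set it loosely, lengthwise and without pressing it in, in the open hatch of the model ship. Then take the seating tool by its wooden handle and press its brass foot squarely on the middle of the cover until the cover snaps fully home (do not press it in with the fingers). Finally stand the tool upright on the bare bench top again and let go, leaving the other parts, the jar and the spray can alone.

Things in the scene. Friction and masses are not known exactly. Their poses are not given: they have to be found in the camera images.
- cover_mid (a point): The part to fit: white plastic hatch cover, the only oblong part in the tray, three dark ribs across. A flat lid 50 x 34 x 8 mm over a skirt 37 x 21 x 9.5 mm; 17.5 mm high, 20 g. The point is its centre, 8.75 mm above its underside; x lengthwise, y across, z up. Grip the lid across its 34 mm width. In the tray the lid's underside is 3.5 mm above the tray's rim.
- cover_top (a point): Centre of the hatch cover's flat top, where the tool must press; 8.75 mm above cover_mid.
- tray: Fixed wooden tray 138 x 138 x 10 mm with four pockets 44 x 44 mm, 6 mm deep (floor 4 mm above the bench), centred at +-39 mm in the tray's x and y; one part stands in each pocket. Origin: centre of its underside, on the bench; z up. It may lie left or right of the ship.
- hatch (a point): Open hatch of the ship: centre of its mouth, level with the top of its raised rim (62 x 46 mm), 74 mm above the bench. x along the opening and towards the bow, y across. Opening 44 x 28 mm: the cover's skirt has 3.5 mm to spare all round, either end first. A black snap seat lies 3 mm below the mouth; a cover just set in rests on it, its lid's underside 6.5 mm above the rim.
- ship: Model coaster on a cradle, grey with a wooden deck, fixed: 285 mm long, 90 wide, deck 58 mm above the bench. Origin at bench level amidships, x to the bow; the open hatch is at x = -5 mm. At x = 73 mm a like hatch has its cover already home (top 82 mm above the bench); the white wheelhouse, at x = -132 to -87 mm, with its funnel reaches 114 mm above the bench.
- hatch_seat (a joint): Snap seat in the open hatch: 0 = up, 0.006 m = fully home, against a stop. It yields only to more than about 9 N of downward push and stays where it is pushed. Fully home, the cover's lid lies practically on the rim (top of the cover about 82.5 mm above the bench; 88.5 mm before).
- tool_mid (a point): Seating tool, standing upright on its foot on the bench: brass foot 28 mm in diameter and 14 mm high, thin neck, round dark wooden handle 20 mm in diameter from 26 to 90 mm above the underside; 95 mm high in all, about 120 g. The point is on its axis, half-way up, 47.5 mm above the underside; z along the axis, upwards.
- tool_foot (a point): Centre of the flat underside of the seating tool's foot.
- skylight: Bystander in the tray: square white skylight 28 x 28 mm, 18.5 mm high. Origin: centre of its underside.
- vent: Bystander in the tray: round mushroom ventilator, 28 mm in diameter, 29 mm high. Origin: centre of its underside.
- winch: Bystander in the tray: small winch, 28 x 24 mm, 22 mm high, two cheeks and a drum. Origin: centre of its underside.
- jar: Bystander: closed jar, 60 mm in diameter, 65 mm high, beyond the work. Origin: centre of its underside.
- spraycan: Bystander: spray can, 52 mm in diameter, 150 mm high, beyond the work. Origin: centre of its underside.
Mind the look-alikes: they are no part of the job. Leave any green look-alike of the part that bears cover_mid alone. Several things look just like the part that bears tool_mid: the one meant starts farthest to the robot's right.

How it is judged:
On the way, in this order (a step that is already met when the one before it is completed fails the run):
1. The hatch cover lies loosely in the open hatch, lengthwise, level, within 5.5 mm of its centre, let go, with the snap seat still up (below 1.5 mm) (horizontal distance between cover_mid and hatch below 0.0055 m and angle between the x axis of cover_mid and the x axis of hatch, either way round below 0.2 rad and angle between cover_mid's own z axis and vertical below 0.1 rad and z of cover_mid in the frame of hatch between 0.003 and 0.009 m and value of joint hatch_seat below 0.0015 m and contact force between the fingers and cover below 0.1 N), for 0.2 s.
2. The cover is pressed home with the tool: the seat is down past 5 mm while the tool's foot is on or just over the cover (within 9 mm of the middle of its top), the tool less than 0.15 rad from upright (value of joint hatch_seat above 0.005 m and distance between tool_foot and cover_top below 0.009 m and angle between tool_mid's own z axis and vertical below 0.15 rad).
At the end, for the whole second after the job is handed in: Cover fully home in the open hatch: seat past 5 mm, cover level (0.1 rad), lengthwise (0.2 rad), within 5.5 mm of the hatch's centre, its mid-point under 1.5 mm above the mouth; the tool stands upright (0.1 rad) on the bench (foot under 4 mm), let go and still (horizontal distance between cover_mid and hatch below 0.0055 m and angle between the x axis of cover_mid and the x axis of hatch, either way round below 0.2 rad and angle between each of cover_mid, tool_mid's own z axis and vertical below 0.1 rad and value of joint hatch_seat above 0.005 m and z of cover_mid in the frame of hatch below 0.0015 m and height (world z) of tool_foot below 0.004 m and linear speed of each of tool, cover below 0.02 m/s); the robot touches nothing.
It fails at once if The cover is pressed in with the fingers (fingers pushing on it with over 1 N while the seat is down past 2.5 mm) (contact force between the fingers and cover above 1 N and value of joint hatch_seat above 0.0025 m).
It fails at once if Another part is knocked or taken from its pocket (moved over 15 mm) (distance of any of skylight, vent, winch from where it was at the start of the episode above 0.015 m).
It fails at once if The jar or the spray can is moved over 30 mm or tipped (distance of any of jar, spraycan from where it was at the start of the episode above 0.03 m or angle between any of jar, spraycan's own z axis and vertical above 0.4 rad).
It also fails if it takes over 72 s, if anything falls off the work surface, if the arm or the gripper's body presses on something with over 40 N, if the wrist force passes 120 N, or if a joint passes its speed limit or range.

### The arm

A 6-joint arm with a two-finger parallel gripper is mounted at the origin on the work surface. World frame = base frame: x ahead of the robot, y to its left, z up, the work surface at z = 0. Lengths are in m, angles in rad, forces in N, time in s.
With the tool pointing down it reaches from about 0.275 to 0.85 m from the base axis. Payload 19 kg.
Tool frame: the origin (TCP) lies on the centre line of the jaws, within the pads' length; the fingertips stand 14 mm ahead of it and the grasp point (between the pads) lies 5 mm behind it; z points along the fingers, y is the line along which they close (so a half turn about z gives the same grasp; the last joint's range is limited). The gripper opens to 85 mm and grips with 20 to 120 N. Pads are 22 mm wide; open, the fingers measure 114 mm over their backs; the gripper's body (76 mm by 85 mm) begins 54 mm behind the grasp point. The pads swing forward as they close: fully open they stand 13 mm farther back than shut.
Start: joints at [-1.465, 0.15, 1.437, -0, 1.554, -0.134], TCP at [0.137, -0.559, 0.245] pointing down, gripper open.
Joint ranges: [-2.8, 2.8], [-0.68, 2.1], [0.12, 2.68], [-1.39, 4.53], [0.16, 2.79], [-2.81, 2.81]. Speed limits (rad/s): [1.89, 1.89, 2.22, 3.01, 3.01, 3.01].

### API

Orientations are given as [roll, pitch, yaw] about the fixed x, y, z axes, in that order (R = Rz(yaw) Ry(pitch) Rx(roll)).
In Python, from cell import telemetry, viewer, arm, models gives the robot as it stands. The module is installed in compiled form; this text tells all that it offers.
- The arm moves only by the shell command python3 -m pendant 'ROWS' [FORCE]. ROWS is JSON, a list of rows, each an object with "linear": the shift along the tool's x, y, z in m, a list of three; "twist": the turn about the tool's z in rad; "gripper": the gripper command: -1 is shut, 1 is fully open, values between are in proportion. In form: [{"linear": [tx, ty, tz], "twist": twist, "gripper": gripper}, ...]. A call has 1 to 10 rows; each row shifts and turns the commanded pose from where the row before left it, along the tool's axes as they then stand; what a row does not reach is not made up. A row lasts 1/10 s, in which the tool goes at most 50 mm and 8.59 degrees, less where a joint would pass 70% of its speed; a pose out of reach is approached as far as the arm can. A call with a gripper value outside its range is refused whole. The fingers move at their own pace and stop on an object; FORCE is the grip in N (left out, the last holds). Time passes only in rows, so rows that do not move let the fingers close. It gives the time, the measured TCP pose, the force, the opening and the grip force at its end, in the units of the state.
- telemetry.observe(): the state, without advancing time (a new reading comes with each control period).
- viewer.grab_frame(name): name is "scene" or "top" or "wrist"; returns the picture (420x560x3 uint8, red, green, blue); there is no depth.
- viewer.camera_info(name): a dict with "fovy" (degrees; the focal length in pixels is half the picture's height over the tangent of half this angle, whatever the lens; pixels are square), "cx", "cy" (the principal point, pixels), "k1" (the pictures are not rectified: a ray, as slopes to the right and down, at radius r is drawn at 1 + k1 r^2 times it, then the intrinsics apply), "R" (3x3) and "t" (3): a world point X has camera coordinates R X + t. Camera axes: x right, y down, z forward; pixel columns grow to the right and rows downward; lengths in m; the calibration is good to about 2 mm. A picture is of the moment at which its call begins: read the wrist's pose just before it. camera_info takes no time and is no camera call; for the wrist camera it gives the pose at the moment of the call.
- arm.sign_off(): hands the job in; it is judged then, once.
Trained networks look in the newest picture that a camera, given by its name, has taken for a name from the list of things; names that differ only in an ending like _2 or _b are one class to them, and where a whole thing is asked for, a point or a joint stands for the part that bears it (a point fixed in the world has none). Each returns a list of dicts, best first, with "conf" (0 to 1); they miss things now and then, are a little off and sometimes report something else, mostly with a low value. They report only what shows in the picture. A call takes as long as a camera call. They do not tell look-alikes from the thing itself.
- models.look_for(thing, camera): "uv" ([column, row] in pixels, amid what is visible of it).
- models.outline_of(thing, camera): "mask" (420x560 bool, what is visible of it) and "uv" ([column, row] in pixels, amid what is visible of it).
The state is a dict: "clock": time; "joint_pos": joint angles; "joint_vel": joint speeds; "joint_torque": joint torques, N m; "ee_pos": TCP position; "tool_rot": TCP orientation; "ft_force": force on the tool from outside, world axes, zero at the start; "ft_torque": the same for the moment, N m; "finger_gap": finger opening in m; "grasp_force": force on a finger pad.
Only numpy, scipy, OpenCV 4.12 (cv2) and the standard library are available. Lean on these libraries where they do the work, as an engineer would, in place of code of your own. Each camera call takes 0.05 s, during which the arm holds its last target. There are 200 camera calls.

## Working session

There is one attempt and no reset: what is moved stays moved. The work goes in short steps, Python scripts to look and compute and a shell command to move; the robot and the scene stay as the last step left them, time stands still between calls to the robot, and variables do not carry over. Pictures are saved under pics/ and viewed, at most 12 in all, crops included, and the job is handed in when it is done.

```bash
mkdir -p pics
cat > h.py <<'E'
import numpy as np, cv2
from cell import telemetry, viewer, arm, models
def ray(name,uv,info=None):
    c=info or viewer.camera_info(name); f=210/np.tan(np.radians(c["fovy"])/2)
    d=np.array([(uv[0]-c["cx"])/f,(uv[1]-c["cy"])/f]); s=d.copy()
    for _ in range(30): s=d/(1+c["k1"]*(s@s))
    R=np.array(c["R"]);t=np.array(c["t"]).ravel()
    return -R.T@t, R.T@np.array([s[0],s[1],1])
def at(name,uv,z,info=None):
    o,d=ray(name,uv,info); return o+d*(z-o[2])/d[2]
def proj(name,X,info=None):
    c=info or viewer.camera_info(name); f=210/np.tan(np.radians(c["fovy"])/2)
    p=np.array(c["R"])@np.array(X)+np.array(c["t"]).ravel(); s=p[:2]/p[2]; s=s*(1+c["k1"]*(s@s))
    return s*f+[c["cx"],c["cy"]]
def save(name,fn):
    im=viewer.grab_frame(name); cv2.imwrite("pics/"+fn,im[:,:,::-1]); return im
E
python3 - <<'E'
from h import *
s=telemetry.observe();print(s["clock"],s["ee_pos"],s["tool_rot"])
np.set_printoptions(precision=4,suppress=True)
a=save("scene","a.png");b=save("top","b.png")
for n in["top","scene"]:
  for th,z in[("cover_mid",.02),("tool_mid",.0475),("hatch",.074),("tray",.008),("ship",.06),("vent",.02),("winch",.02),("skylight",.02),("jar",.03),("spraycan",.07)]:
    try:
      for r in models.look_for(th,n)[:4]: print(n,th,round(r["conf"],2),np.round(r["uv"],1),at(n,r["uv"],z))
    except Exception as e: print(th,e)
E
```

```text
0.0 [ 0.13653073 -0.55832827  0.24466777] [-3.14037147e+00 -1.71287791e-04  2.39810587e-01]
top cover_mid 0.9 [444.9 276. ] [ 0.4338 -0.3981  0.02  ]
top cover_mid 0.86 [401.  277.6] [ 0.4329 -0.2948  0.02  ]
top tool_mid 0.55 [162.5 260.8] [0.4772 0.2405 0.0475]
top tool_mid 0.52 [120.6 276.6] [0.4427 0.3343 0.0475]
top hatch 0.56 [259.9 245.1] [0.5069 0.0227 0.074 ]
top tray 0.65 [379.6 258.3] [ 0.4785 -0.2509  0.008 ]
top ship 0.88 [258.7 242.9] [0.5132 0.026  0.06  ]
top vent 0.62 [361.8 249.3] [ 0.4991 -0.2077  0.02  ]
top winch 0.65 [206.8 160.2] [0.7171 0.1516 0.02  ]
top winch 0.54 [394.5 244.4] [ 0.509  -0.2844  0.02  ]
top skylight 0.48 [367.5 282.1] [ 0.4246 -0.2172  0.02  ]
top jar 0.96 [205.6 159.7] [0.715  0.1525 0.03  ]
top spraycan 0.69 [349.4 137.9] [ 0.7493 -0.1824  0.07  ]
scene cover_mid 0.73 [222.2 121.1] [ 0.4392 -0.4004  0.02  ]
scene cover_mid 0.66 [247.1 138.1] [ 0.4377 -0.3006  0.02  ]
scene tool_mid 0.79 [398.3 258.2] [0.4843 0.2433 0.0475]
scene tool_mid 0.76 [441.7 270.4] [0.4414 0.338  0.0475]
scene hatch 0.68 [315.8 218.6] [0.5467 0.0387 0.074 ]
scene hatch 0.19 [397.7 262.8] [0.5117 0.2541 0.074 ]
scene tray 0.74 [250. 156.] [ 0.4727 -0.2553  0.008 ]
scene ship 0.71 [314.5 217.9] [0.5392 0.0297 0.06  ]
scene vent 0.41 [254.  171.5] [ 0.5121 -0.2015  0.02  ]
scene winch 0.41 [228.9 157.6] [ 0.5239 -0.2859  0.02  ]
scene skylight 0.65 [273.7 151.1] [ 0.422  -0.2127  0.02  ]
scene jar 0.89 [305.6 301.3] [0.7097 0.1507 0.03  ]
scene jar 0.56 [400.1 259.1] [0.4725 0.2448 0.03  ]
scene jar 0.23 [247.6 135.1] [ 0.435  -0.3009  0.03  ]
scene spraycan 0.69 [190.6 216.7] [ 0.7469 -0.1858  0.07  ]
```

View pics/b.png

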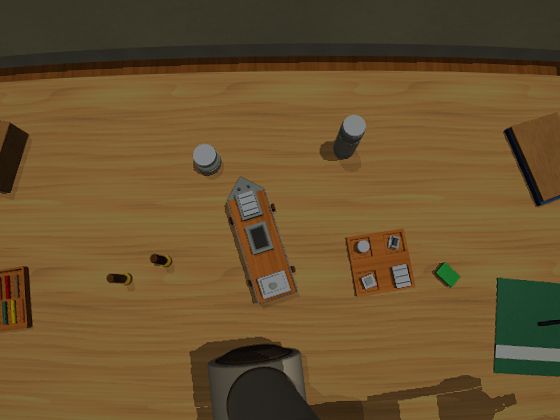

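View pics/a.png

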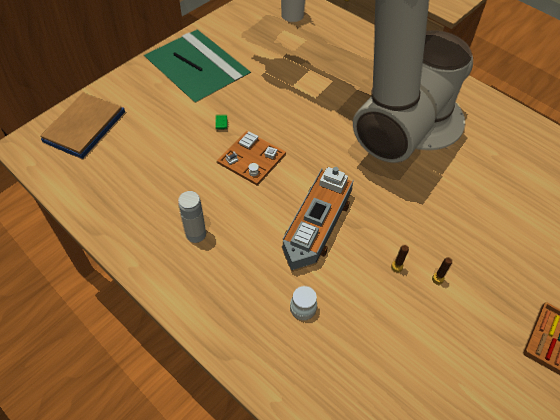

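The top picture shows the tray right of the ship, with the white ribbed cover at about (401,277) and the green look-alike outside at (447,274). The two tools are at (162,260) and (120,277); the rightmost in robot terms is the (162,260) one, at y≈0.24. The scene view agrees.

```bash
python3 -m pendant '[{"linear":[0.035,-0.018,0],"twist":0,"gripper":1},{"linear":[0.035,-0.018,0],"twist":0,"gripper":1},{"linear":[0.035,-0.018,0],"twist":0,"gripper":1},{"linear":[0.035,-0.018,0],"twist":0,"gripper":1},{"linear":[0.035,-0.018,0],"twist":0,"gripper":1},{"linear":[0.035,-0.018,0],"twist":0,"gripper":1},{"linear":[0.035,-0.018,0],"twist":0,"gripper":1},{"linear":[0.035,-0.018,0],"twist":0,"gripper":1},{"linear":[0.02,-0.018,0],"twist":0,"gripper":1},{"linear":[0,0,0],"twist":0,"gripper":1}]' 30
cat >> h.py <<'E'
np.set_printoptions(precision=4,suppress=True)
def toolmove(target):
    s=telemetry.observe(); from scipy.spatial.transform import Rotation as Ro
    R=Ro.from_euler("xyz",s["tool_rot"]).as_matrix(); return R.T@(np.array(target)-s["ee_pos"])
def rect(name,th,z,near,info):
    best=None
    for r in models.outline_of(th,name):
        m=r["mask"].astype(np.uint8); c=max(cv2.findContours(m,0,2)[0],key=cv2.contourArea)[:,0,:]
        P=np.array([at(name,p,z,info)[:2] for p in c])
        q=cv2.minAreaRect((P*1000).astype(np.float32)); B=cv2.boxPoints(q)
        e=B[1]-B[0] if np.linalg.norm(B[1]-B[0])>np.linalg.norm(B[2]-B[1]) else B[2]-B[1]
        print(th,round(r["conf"],2),np.round(r["uv"]),"rect mm",np.round(q[0],1),np.round(q[1],1),"yaw",np.arctan(e[1]/e[0]))
E
python3 - <<'E'
from h import *
s=telemetry.observe();print(s["ee_pos"],s["tool_rot"],s["ft_force"])
i=viewer.camera_info("wrist"); print(i)
im=save("wrist","c.png")
rect("wrist","cover_mid",.0215,None,i)
for z in[.0215]: print(proj("wrist",[.435,-.297,z],i))
E
```

```text
clock: 2.1
ee_pos: [0.3911, -0.3276, 0.2454]
tool_rot: [-3.141, -0.001, 0.243]
ft_force: [0.8, -0.4, -1.0]
finger_gap: 0.0854
grasp_force: 0.0
[ 0.3911 -0.3276  0.2454] [-3.1413 -0.0006  0.243 ] [ 0.7943 -0.4083 -0.9955]
{'fovy': 64.57518546402929, 'cx': 278.0338805458499, 'cy': 206.59329117938046, 'k1': -0.014734898070829056, 'R': array([[ 0.2407, -0.9706, -0.0006],
       [-0.9206, -0.2285,  0.3166],
       [-0.3074, -0.0756, -0.9486]]), 't': array([-0.4117,  0.2439,  0.4761])}
cover_mid 0.95 [258. 124.] rect mm [ 437.7 -295.5] [49.6 33.9] yaw 0.19975184
cover_mid 0.8 [362. 149.] rect mm [ 438.4 -403.7] [51. 35.] yaw 0.7696596
[259.9798 127.6294]
```

View pics/c.png

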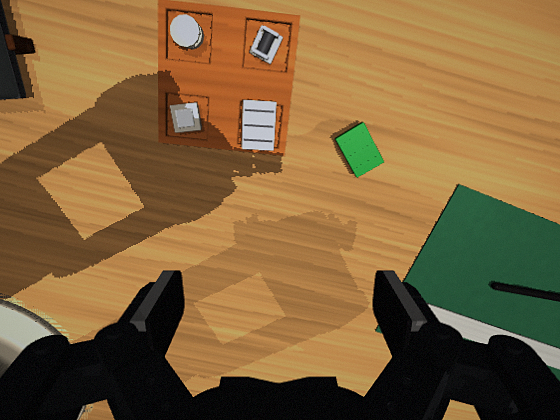

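The wrist picture shows the cover at about (258,124) in the tray's near right pocket, with the skylight to its left at (186,118). The fitted rectangle is 49.6 x 33.9 mm at (0.438,-0.2955) with yaw 0.20, which matches the lid.

```bash
python3 -m pendant '[{"linear":[0.027,-0.010,0.02],"twist":0,"gripper":0.1},{"linear":[0.026,-0.010,0.03],"twist":0,"gripper":0.1},{"linear":[0,0,0.035],"twist":0.043,"gripper":0.1},{"linear":[0,0,0.035],"twist":0,"gripper":0.1},{"linear":[0,0,0.0],"twist":0,"gripper":0.1},{"linear":[0,0,0],"twist":0,"gripper":0.1}]'
python3 - <<'E'
from h import *
s=telemetry.observe();print(s["ee_pos"],s["tool_rot"],s["ft_force"],s["finger_gap"])
i=viewer.camera_info("wrist")
im=save("wrist","d.png")
rect("wrist","cover_mid",.0215,None,i)
from scipy.spatial.transform import Rotation as Ro
R=Ro.from_euler("xyz",s["tool_rot"]).as_matrix()
for z in[0,.005,.010,.014]:
  for sg in(1,-1): print(z,[np.round(proj("wrist",s["ee_pos"]+R@[x,sg*s["finger_gap"]/2,z],i)) for x in(-.011,.011)])
print(toolmove([.4377,-.2955,.0265]))
E
```

```text
clock: 2.8
ee_pos: [0.4359, -0.2987, 0.1261]
tool_rot: [-3.141, 0.0, 0.196]
ft_force: [0.6, -0.6, 1.1]
finger_gap: 0.0471
grasp_force: 0.0
[ 0.4359 -0.2987  0.1261] [-3.1413  0.0003  0.1959] [ 0.5562 -0.5801  1.1301] 0.04706126271107145
cover_mid 0.9 [415. 229.] rect mm [ 439.8 -401.9] [52.3 34.3] yaw 0.78457475
cover_mid 0.6 [270. 204.] rect mm [ 437.8 -295. ] [50.8 33.8] yaw 0.19398691
0 [array([330., 309.]), array([333., 266.])]
0 [array([227., 309.]), array([224., 266.])]
0.005 [array([329., 303.]), array([331., 261.])]
0.005 [array([229., 303.]), array([226., 261.])]
0.01 [array([327., 297.]), array([329., 256.])]
0.01 [array([230., 297.]), array([228., 256.])]
0.014 [array([326., 292.]), array([328., 252.])]
0.014 [array([231., 292.]), array([229., 252.])]
[ 0.0016 -0.0035  0.1009]
```

View pics/d.png

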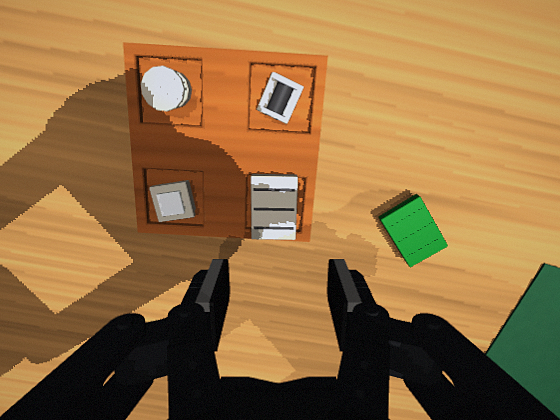

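The fingertips (row 260) are about 6 mm ahead of the TCP at this opening. The cover at (272,207) lies between them, clear of the skylight at (172,202). Going down to grip.

```bash
python3 -m pendant '[{"linear":[0.0017,-0.0035,0.03],"twist":0,"gripper":0.1},{"linear":[0,0,0.03],"twist":0,"gripper":0.1},{"linear":[0,0,0.025],"twist":0,"gripper":0.1},{"linear":[0,0,0.01],"twist":0,"gripper":0.1},{"linear":[0,0,0.0085],"twist":0,"gripper":0.1},{"linear":[0,0,0],"twist":0,"gripper":0.1}]'; python3 -m pendant '[{"linear":[0,0,0],"twist":0,"gripper":-0.4},{"linear":[0,0,0],"twist":0,"gripper":-0.4},{"linear":[0,0,0],"twist":0,"gripper":-0.4},{"linear":[0,0,0],"twist":0,"gripper":-0.4},{"linear":[0,0,0],"twist":0,"gripper":-0.4}]' 30
```

```text
clock: 3.5
ee_pos: [0.4374, -0.2945, 0.0222]
tool_rot: [3.141, -0.0, 0.197]
ft_force: [0.5, -1.4, 0.2]
finger_gap: 0.0472
grasp_force: 0.0
clock: 4.0
ee_pos: [0.4378, -0.2946, 0.0232]
tool_rot: [3.14, -0.001, 0.197]
ft_force: [-1.2, 1.5, 8.5]
finger_gap: 0.0331
grasp_force: 33.4
```

```bash
python3 -m pendant '[{"linear":[0,0,-0.01],"twist":0,"gripper":-0.4},{"linear":[0,0,-0.03],"twist":0,"gripper":-0.4},{"linear":[0,0,-0.045],"twist":0,"gripper":-0.4},{"linear":[0,0,-0.045],"twist":0,"gripper":-0.4},{"linear":[0,0,-0.045],"twist":0,"gripper":-0.4},{"linear":[0,0,-0.025],"twist":0,"gripper":-0.4},{"linear":[0,0,0],"twist":0,"gripper":-0.4}]'; python3 -m pendant '[{"linear":[0.01,-0.041,0],"twist":0,"gripper":-0.4},{"linear":[0.01,-0.041,0],"twist":0,"gripper":-0.4},{"linear":[0.01,-0.041,0],"twist":-0.05,"gripper":-0.4},{"linear":[0.01,-0.041,0],"twist":-0.1,"gripper":-0.4},{"linear":[0.005,-0.041,0],"twist":0,"gripper":-0.4},{"linear":[0.005,-0.041,0],"twist":0,"gripper":-0.4},{"linear":[0.005,-0.041,0],"twist":0,"gripper":-0.4},{"linear":[0,0,0],"twist":0,"gripper":-0.4},{"linear":[0,0,0],"twist":0,"gripper":-0.4}]'
python3 - <<'E'
from h import *
s=telemetry.observe();print(s["ee_pos"],s["tool_rot"],s["ft_force"],s["finger_gap"])
i=viewer.camera_info("wrist")
im=save("wrist","e.png")
for r in models.look_for("hatch","wrist"): print(r,at("wrist",r["uv"],.074,i))
rect("wrist","hatch",.074,None,i); rect("wrist","ship",.058,None,i)
E
```

```text
clock: 4.7
ee_pos: [0.4381, -0.2949, 0.2269]
tool_rot: [3.136, -0.004, 0.197]
ft_force: [0.2, 0.3, -0.4]
finger_gap: 0.0331
grasp_force: 30.1
clock: 5.6
ee_pos: [0.4143, -0.0041, 0.222]
tool_rot: [3.141, -0.0, 0.349]
ft_force: [-0.5, -0.5, 0.1]
finger_gap: 0.0329
grasp_force: 30.2
[ 0.4143 -0.0041  0.222 ] [ 3.1412 -0.0004  0.349 ] [-0.5491 -0.4532  0.1201] 0.03294830139407486
{'uv': [283.6, 100.8], 'conf': 0.87} [0.4886 0.0186 0.074 ]
hatch 0.56 [285. 102.] rect mm [476.9  13.6] [168.1  94.5] yaw 0.33352268
hatch 0.22 [556. 181.] rect mm [ 505.6 -219.3] [28.8 17.9] yaw 0.61139697
ship 0.58 [288. 104.] rect mm [476.9  13. ] [176.8  98.2] yaw 0.32811242
```

View pics/e.png

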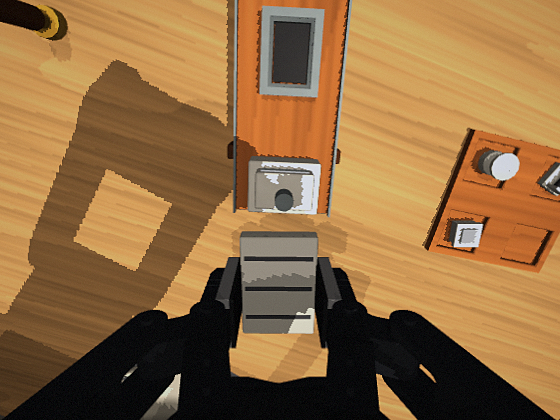

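The wrist picture shows the open hatch rim at (291,52), with corners about (260,8) to (322,96). The wheelhouse is at (284,185), and the held cover at (279,283) sits straight and well gripped. Moving on for a nearer look.

```bash
python3 -m pendant '[{"linear":[0.02,0,0],"twist":0,"gripper":-0.4},{"linear":[0.03,0,0],"twist":0,"gripper":-0.4},{"linear":[0,0,0],"twist":0,"gripper":-0.4},{"linear":[0,0,0],"twist":0,"gripper":-0.4}]'
cat > hatch.py <<'E'
from h import *
def mrect(m,z,i,tag):
    c=max(cv2.findContours(m.astype(np.uint8),0,1)[0],key=cv2.contourArea)[:,0,:]
    P=np.array([at("wrist",p,z,i)[:2] for p in c]); q=cv2.minAreaRect((P*1000).astype(np.float32)); B=cv2.boxPoints(q)
    e=B[1]-B[0] if np.linalg.norm(B[1]-B[0])>np.linalg.norm(B[2]-B[1]) else B[2]-B[1]
    print(tag,np.round(q[0],1),np.round(q[1],1),"yaw",np.arctan(e[1]/e[0])); return q
E
python3 - <<'E'
from hatch import *
s=telemetry.observe();print(s["ee_pos"],s["tool_rot"])
i=viewer.camera_info("wrist")
im=save("wrist","f.png")
h=cv2.cvtColor(im,cv2.COLOR_RGB2HSV); grey=(h[...,1]<70)&(h[...,2]>60)
n,l,st,ce=cv2.connectedComponentsWithStats(cv2.morphologyEx(grey.astype(np.uint8),cv2.MORPH_OPEN,np.ones((3,3))))
for k in range(1,n):
    if st[k,4]>300: print(st[k],ce[k]); mrect(l==k,.074,i,"z74"); mrect(l==k,s["ee_pos"][2]-.0017,i,"held")
for r in models.look_for("hatch","wrist"): print(r,at("wrist",r["uv"],.074,i))
rect("wrist","cover_mid",s["ee_pos"][2]-.0017,None,i)
E
```

```text
clock: 6.2
ee_pos: [0.4617, 0.0117, 0.2213]
tool_rot: [-3.141, 0.001, 0.346]
ft_force: [-0.7, -0.6, -0.0]
finger_gap: 0.033
grasp_force: 30.2
[0.4617 0.0117 0.2213] [-3.1409  0.0014  0.3461]
[ 262    0   64   59 3505] [293.1817  27.8505]
z74 [586.5  45.5] [39.3 46. ] yaw -1.2685702
held [561.1  42.4] [18.6 21.7] yaw -1.2685713
[ 259   78   61   81 2651] [287.9955 117.3172]
z74 [523.3  26. ] [61.9 46.1] yaw 0.29931542
held [531.3  33.1] [29.2 21.7] yaw 0.2993148
[472 196  36  30 771] [489.5512 210.31  ]
z74 [ 510.2 -167.6] [23.4 36.3] yaw -1.5544423
held [525.1 -58.2] [11.  17.1] yaw -1.5544473
[ 240  210   78  124 8119] [278.8207 270.6024]
z74 [386.6 -15. ] [130.8  70.9] yaw 0.342965
held [466.7  13.8] [61.8 33.5] yaw 0.34296513
[446 260  28  27 653] [458.9449 273.1884]
z74 [ 446.6 -174.2] [27.8 26.6] yaw 0.34376708
held [495.  -61.4] [13.1 12.6] yaw 0.3437653
[140 392  39  28 709] [162.6305 406.9027]
z74 [185.3  48.2] [26.  61.4] yaw -0.37200475
held [371.7  43.6] [12.3 29. ] yaw -0.3719963
{'uv': [286.5, 111.7], 'conf': 0.89} [0.5287 0.0292 0.074 ]
cover_mid 0.59 [275. 280.] rect mm [462.3  12. ] [52.6 33.7] yaw 0.33800742
```

View pics/f.png

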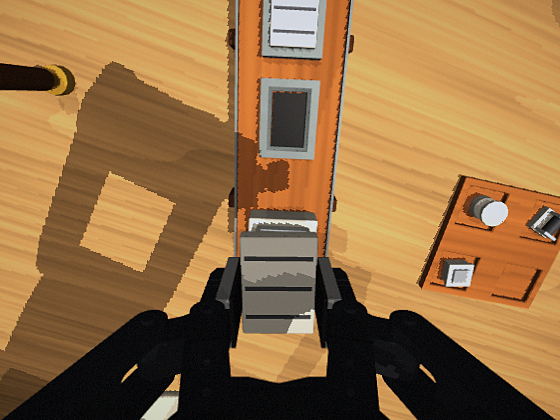

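The rim fits 61.9 x 46.1 mm, centred at (0.5233,0.0260) with yaw 0.30. The picture confirms the empty dark opening at (289,119). Moving over it and down.

```bash
python3 -m pendant '[{"linear":[0.0314,0.0037,0],"twist":0,"gripper":-0.4},{"linear":[0.0314,0.0038,0],"twist":0.045,"gripper":-0.4},{"linear":[0,0,0.03],"twist":0,"gripper":-0.4},{"linear":[0,0,0.04],"twist":0,"gripper":-0.4},{"linear":[0,0,0.03],"twist":0,"gripper":-0.4},{"linear":[0,0,0.01],"twist":0,"gripper":-0.4},{"linear":[0,0,0],"twist":0,"gripper":-0.4},{"linear":[0,0,0],"twist":0,"gripper":-0.4}]'
python3 - <<'E'
from h import *
s=telemetry.observe();print(s["ee_pos"],s["tool_rot"],toolmove([.5233,.026,.0915]))
E
```

```text
clock: 7.15
ee_pos: [0.5238, 0.0264, 0.1135]
tool_rot: [3.141, -0.002, 0.302]
ft_force: [0.2, -0.3, -0.6]
finger_gap: 0.0329
grasp_force: 30.2
[0.5238 0.0264 0.1135] [ 3.141  -0.0018  0.3016] [-0.0006  0.0002  0.022 ]
```

```bash
python3 -m pendant '[{"linear":[0,0,0.008],"twist":0,"gripper":-0.4},{"linear":[0,0,0.007],"twist":0,"gripper":-0.4},{"linear":[0,0,0.004],"twist":0,"gripper":-0.4},{"linear":[0,0,0.002],"twist":0,"gripper":-0.4},{"linear":[0,0,0],"twist":0,"gripper":-0.4}]'
```

```text
clock: 7.65
ee_pos: [0.5231, 0.0266, 0.0906]
tool_rot: [-3.141, 0.0, 0.302]
ft_force: [-0.0, -0.4, 0.2]
finger_gap: 0.0332
grasp_force: 30.2
```

```bash
python3 -m pendant '[{"linear":[0,0,0],"twist":0,"gripper":0},{"linear":[0,0,0],"twist":0,"gripper":0.3},{"linear":[0,0,0],"twist":0,"gripper":0.3},{"linear":[0,0,-0.02],"twist":0,"gripper":0.3},{"linear":[0,0,-0.04],"twist":0,"gripper":0.3},{"linear":[-0.02,0,-0.04],"twist":0,"gripper":0.3},{"linear":[-0.03,0,-0.03],"twist":0,"gripper":0.3},{"linear":[0,0,0],"twist":0,"gripper":0.3},{"linear":[0,0,0],"twist":0,"gripper":0.3}]'
python3 - <<'E'
from hatch import *
s=telemetry.observe();print(s["ee_pos"],s["tool_rot"],s["finger_gap"])
i=viewer.camera_info("wrist")
im=save("wrist","g.png")
rect("wrist","cover_mid",.0885,None,i)
h=cv2.cvtColor(im,cv2.COLOR_RGB2HSV); w=(h[...,1]<40)&(h[...,2]>185)
print(proj("wrist",[.5233,.026,.0885],i))
for r in models.look_for("tool_mid","wrist"): print(r)
E
```

```text
clock: 8.55
ee_pos: [0.4755, 0.0116, 0.2215]
tool_rot: [3.141, -0.002, 0.301]
ft_force: [0.2, -0.1, -1.4]
finger_gap: 0.0551
grasp_force: 0.0
[0.4755 0.0116 0.2215] [ 3.1409 -0.0019  0.3013] 0.05505359909990175
cover_mid 0.67 [274. 140.] rect mm [522.5  26.2] [50.1 33.3] yaw 0.28182337
[278.9616 138.546 ]
{'uv': [36.1, 105.8], 'conf': 0.86}
```

View pics/g.png

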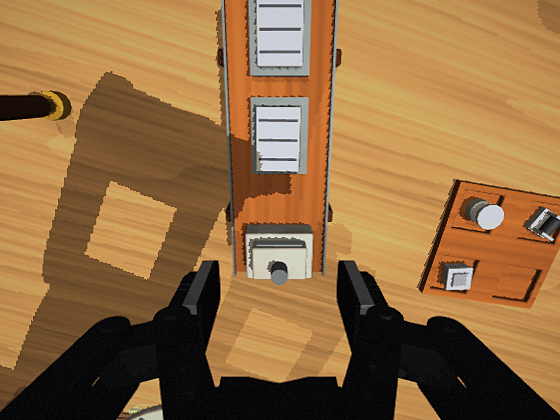

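The cover lies loosely and straight in the hatch at (279,136), measured at (0.5225,0.0262). The correct tool is at upper left, with its foot at about (57,106). Now the tool.

```bash
python3 -m pendant '[{"linear":[0.002,-0.037,0],"twist":0,"gripper":0.3},{"linear":[0.002,-0.037,0],"twist":0,"gripper":0.3},{"linear":[0.002,-0.037,0],"twist":0,"gripper":0.3},{"linear":[0.002,-0.037,0],"twist":0,"gripper":0.3},{"linear":[0.002,-0.037,0],"twist":0,"gripper":0.3},{"linear":[0.002,-0.035,0],"twist":0,"gripper":0.3},{"linear":[0,0,0],"twist":0,"gripper":0.3},{"linear":[0,0,0],"twist":0,"gripper":0.3}]'
python3 - <<'E'
from hatch import *
from scipy.optimize import least_squares
s=telemetry.observe();print(s["ee_pos"],s["tool_rot"],s["finger_gap"])
i=viewer.camera_info("wrist")
im=save("wrist","k.png")
for r in models.outline_of("tool_mid","wrist"):
    m=r["mask"].astype(np.uint8); ys,xs=np.nonzero(m); print(r["conf"],r["uv"],xs.min(),xs.max(),ys.min(),ys.max(),at("wrist",r["uv"],.0475,i))
    # silhouette fit: project the tool model's surface, compare hull
    c=cv2.convexHull(max(cv2.findContours(m,0,1)[0],key=cv2.contourArea))[:,0,:].astype(float)
    a=np.linspace(0,2*np.pi,24,endpoint=False)
    def hull(p):
        pts=[proj("wrist",[p[0]+R*np.cos(t),p[1]+R*np.sin(t),z],i) for R,z in((.014,0),(.014,.014),(.010,.026),(.010,.09)) for t in a]
        return cv2.convexHull(np.array(pts,np.float32))
    f=lambda p:[cv2.pointPolygonTest(hull(p),(float(x),float(y)),True) for x,y in c]
    q=least_squares(f,at("wrist",r["uv"],.0475,i)[:2],loss="soft_l1",diff_step=1e-3); print("fit",q.x,np.abs(q.fun).mean(),"move",toolmove([*q.x,.2]))
E
```

```text
clock: 9.5
ee_pos: [0.4213, 0.2259, 0.2198]
tool_rot: [3.141, 0.002, 0.304]
ft_force: [0.1, -0.5, 0.1]
finger_gap: 0.0557
grasp_force: 0.0
[0.4213 0.2259 0.2198] [3.1414 0.0019 0.3038] 0.055675202539280724
0.76 [273.0, 116.1] 263 289 102 134 [0.481  0.2496 0.0475]
fit [0.48   0.2472] 0.7520030255316655 move [ 0.0623 -0.004   0.0201]
0.75 [159.8, 132.5] 132 190 113 150 [0.4374 0.3417 0.0475]
fit [0.4389 0.3396] 0.33908542200362496 move [ 0.0505 -0.1045  0.0201]
```

View pics/k.png

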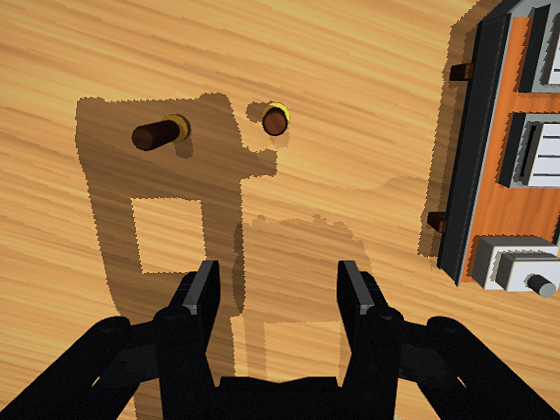

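The wanted tool is seen almost end-on, handle top at (275,121) and foot at (279,113). The other tool, at (160,132), is well clear. The fit gives (0.480,0.247).

```bash
python3 -m pendant '[{"linear":[0.0313,-0.002,0],"twist":0,"gripper":0.3},{"linear":[0.031,-0.002,0],"twist":0,"gripper":0.3},{"linear":[0,0,0.02],"twist":0,"gripper":0.3},{"linear":[0,0,0.04],"twist":0,"gripper":0.3},{"linear":[0,0,0.04],"twist":0,"gripper":0.3},{"linear":[0,0,0.04],"twist":0,"gripper":0.3},{"linear":[0,0,0.02],"twist":0,"gripper":0.3},{"linear":[0,0,0],"twist":0,"gripper":0.3},{"linear":[0,0,0],"twist":0,"gripper":0.3}]'
python3 - <<'E'
from h import *
print(toolmove([.48,.2472,.060]))
E
python3 -m pendant '[{"linear":[0,0,0],"twist":0,"gripper":0},{"linear":[0,0,0],"twist":0,"gripper":-0.3},{"linear":[0,0,0],"twist":0,"gripper":-0.6},{"linear":[0,0,0],"twist":0,"gripper":-0.8},{"linear":[0,0,0],"twist":0,"gripper":-0.8},{"linear":[0,0,0],"twist":0,"gripper":-0.8}]' 60
```

```text
clock: 10.5
ee_pos: [0.4804, 0.2471, 0.0615]
tool_rot: [-3.142, -0.0, 0.301]
ft_force: [0.2, 0.5, -0.1]
finger_gap: 0.0554
grasp_force: 0.0
[-0.0004 -0.0002  0.0015]
clock: 11.1
ee_pos: [0.4804, 0.2478, 0.062]
tool_rot: [3.141, -0.002, 0.302]
ft_force: [-0.3, -2.5, 6.8]
finger_gap: 0.0185
grasp_force: 58.3
```

```bash
python3 -m pendant '[{"linear":[0,0,-0.01],"twist":0,"gripper":-0.8},{"linear":[0,0,-0.04],"twist":0,"gripper":-0.8},{"linear":[0,0,-0.04],"twist":0,"gripper":-0.8},{"linear":[0,0,-0.03],"twist":0,"gripper":-0.8},{"linear":[0,0,0],"twist":0,"gripper":-0.8}]'; python3 -m pendant '[{"linear":[-0.0037,0.032,0],"twist":0,"gripper":-0.8},{"linear":[-0.0037,0.032,0],"twist":0,"gripper":-0.8},{"linear":[-0.0037,0.032,0],"twist":0,"gripper":-0.8},{"linear":[-0.0037,0.032,0],"twist":0,"gripper":-0.8},{"linear":[-0.0037,0.032,0],"twist":0,"gripper":-0.8},{"linear":[-0.0037,0.032,0],"twist":0,"gripper":-0.8},{"linear":[-0.0036,0.032,0],"twist":0,"gripper":-0.8},{"linear":[0,0,0],"twist":0,"gripper":-0.8},{"linear":[0,0,0],"twist":0,"gripper":-0.8}]'
python3 - <<'E'
from h import *
print(toolmove([.5225,.0262,.062+.0885]))
i=viewer.camera_info("wrist"); save("wrist","l.png")
p=telemetry.observe()["ee_pos"]
print([proj("wrist",[p[0],p[1],p[2]+dz],i) for dz in(-.062,-.048)],proj("wrist",[.5225,.0262,.0885],i))
E
```

```text
clock: 11.6
ee_pos: [0.4812, 0.2483, 0.1861]
tool_rot: [-3.141, -0.007, 0.302]
ft_force: [-0.1, 0.5, -1.9]
finger_gap: 0.0184
grasp_force: 58.8
clock: 12.5
ee_pos: [0.5215, 0.0258, 0.1805]
tool_rot: [-3.141, 0.001, 0.3]
ft_force: [0.4, 0.9, -1.9]
finger_gap: 0.0188
grasp_force: 59.1
[ 0.0011 -0.0001  0.03  ]
[array([277.5917, 233.32  ]), array([277.5404, 242.803 ])] [278.3733 215.3466]
```

View pics/l.png

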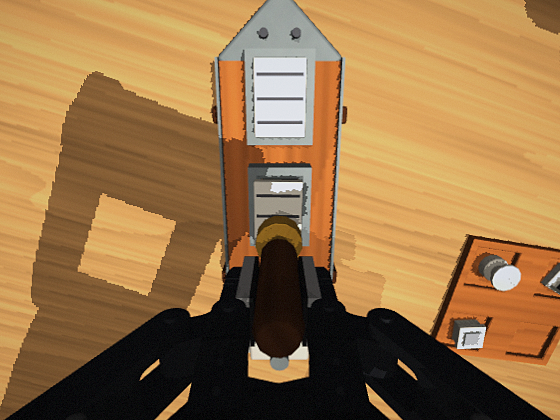

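The tool hangs upright in the grip with its brass foot at (278,237), over the cover's middle. Pressing down.

```bash
python3 -m pendant '[{"linear":[0.001,0,0.015],"twist":0,"gripper":-0.8},{"linear":[0,0,0.01],"twist":0,"gripper":-0.8},{"linear":[0,0,0.003],"twist":0,"gripper":-0.8},{"linear":[0,0,0.002],"twist":0,"gripper":-0.8},{"linear":[0,0,0.001],"twist":0,"gripper":-0.8},{"linear":[0,0,0.001],"twist":0,"gripper":-0.8}]' 80; python3 -m pendant '[{"linear":[0,0,0.002],"twist":0,"gripper":-0.8},{"linear":[0,0,0.002],"twist":0,"gripper":-0.8},{"linear":[0,0,0.001],"twist":0,"gripper":-0.8},{"linear":[0,0,0],"twist":0,"gripper":-0.8}]'
```

```text
clock: 13.15
ee_pos: [0.5228, 0.0269, 0.1497]
tool_rot: [-3.141, -0.001, 0.302]
ft_force: [-3.7, 1.9, 7.4]
finger_gap: 0.0182
grasp_force: 78.8
clock: 13.55
ee_pos: [0.5228, 0.0268, 0.1446]
tool_rot: [-3.141, -0.001, 0.302]
ft_force: [-2.2, 1.4, 3.6]
finger_gap: 0.0182
grasp_force: 78.3
```

Yielding smoothly; continue to the stop.

```bash
python3 -m pendant '[{"linear":[0,0,0.001],"twist":0,"gripper":-0.8},{"linear":[0,0,0.001],"twist":0,"gripper":-0.8},{"linear":[0,0,0.001],"twist":0,"gripper":-0.8},{"linear":[0,0,0],"twist":0,"gripper":-0.8}]'
```

```text
clock: 13.95
ee_pos: [0.5236, 0.0268, 0.1442]
tool_rot: [3.141, -0.004, 0.302]
ft_force: [-10.8, 2.9, 37.5]
finger_gap: 0.0182
grasp_force: 82.2
```

That is the hard stop at 37 N, after about 6 mm of travel. Lifting off and carrying the tool back.

```bash
python3 -m pendant '[{"linear":[0,0,-0.005],"twist":0,"gripper":-0.8},{"linear":[0,0,-0.02],"twist":0,"gripper":-0.8},{"linear":[0,0,-0.025],"twist":0,"gripper":-0.8},{"linear":[0.0037,-0.032,0],"twist":0,"gripper":-0.8},{"linear":[0.0037,-0.032,0],"twist":0,"gripper":-0.8},{"linear":[0.0037,-0.032,0],"twist":0,"gripper":-0.8},{"linear":[0.0037,-0.032,0],"twist":0,"gripper":-0.8},{"linear":[0.0037,-0.032,0],"twist":0,"gripper":-0.8},{"linear":[0.0037,-0.032,0],"twist":0,"gripper":-0.8},{"linear":[0.0036,-0.030,0],"twist":0,"gripper":-0.8}]'; python3 -m pendant '[{"linear":[0,0,0],"twist":0,"gripper":-0.8},{"linear":[0,0,0],"twist":0,"gripper":-0.8}]'
python3 - <<'E'
from h import *
print(toolmove([.48,.2472,.062]))
i=viewer.camera_info("wrist"); a=save("wrist","m.png"); b=save("top","n.png"); c=save("scene","o.png")
p=telemetry.observe()["ee_pos"]; print(np.round(proj("wrist",[p[0],p[1],p[2]-.062],i)))
u=cv2.resize(b[190:310,210:310],None,fx=4,fy=4,interpolation=2); v=cv2.resize(c[160:280,270:370],None,fx=4,fy=4,interpolation=2)
w=cv2.resize(a[120:420,160:400],(384,480))
cv2.imwrite("pics/q.png",cv2.resize(np.hstack([u,v,w]),None,fx=.66,fy=1)[:,:,::-1])
E
```

```text
clock: 14.95
ee_pos: [0.4809, 0.2476, 0.1912]
tool_rot: [-3.142, -0.001, 0.302]
ft_force: [0.3, 0.7, -1.9]
finger_gap: 0.0179
grasp_force: 78.5
clock: 15.15
ee_pos: [0.4812, 0.2465, 0.191]
tool_rot: [3.141, -0.0, 0.303]
ft_force: [0.6, -0.5, -0.7]
finger_gap: 0.0186
grasp_force: 78.6
[-0.001 -0.001  0.129]
[280. 234.]
```

View pics/q.png

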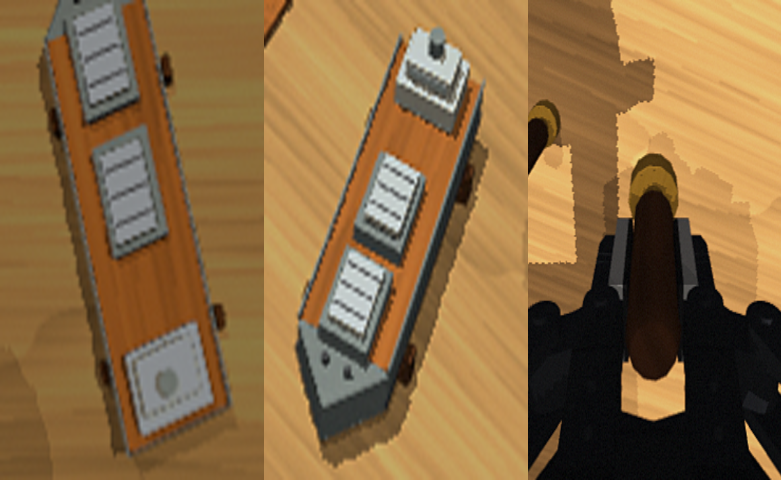

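Both views show the open hatch's cover now lying flat like the other one. The tool is still straight in the grip, with its foot at (280,234) as predicted. Setting it down.

```bash
python3 -m pendant '[{"linear":[0,0,0.03],"twist":0,"gripper":-0.8},{"linear":[0,0,0.04],"twist":0,"gripper":-0.8},{"linear":[0,0,0.035],"twist":0,"gripper":-0.8},{"linear":[0,0,0.015],"twist":0,"gripper":-0.8},{"linear":[0,0,0.005],"twist":0,"gripper":-0.8},{"linear":[0,0,0.002],"twist":0,"gripper":-0.8},{"linear":[0,0,0],"twist":0,"gripper":-0.8},{"linear":[0,0,0],"twist":0,"gripper":-0.8}]'
```

```text
clock: 16.1
ee_pos: [0.4819, 0.2462, 0.065]
tool_rot: [-3.141, -0.002, 0.302]
ft_force: [-0.1, -0.3, -1.8]
finger_gap: 0.0183
grasp_force: 78.6
```

```bash
python3 -m pendant '[{"linear":[0,0,0.001],"twist":0,"gripper":-0.8},{"linear":[0,0,0.001],"twist":0,"gripper":-0.8},{"linear":[0,0,0.001],"twist":0,"gripper":-0.8},{"linear":[0,0,0],"twist":0,"gripper":-0.8}]' 30
```

```text
clock: 16.5
ee_pos: [0.4818, 0.2463, 0.0621]
tool_rot: [-3.142, -0.002, 0.302]
ft_force: [-3.8, -3.1, 14.9]
finger_gap: 0.018
grasp_force: 80.3
```

```bash
python3 -m pendant '[{"linear":[0,0,-0.0005],"twist":0,"gripper":-0.6},{"linear":[0,0,0],"twist":0,"gripper":-0.4},{"linear":[0,0,0],"twist":0,"gripper":0},{"linear":[0,0,0],"twist":0,"gripper":0.3},{"linear":[0,0,0],"twist":0,"gripper":0.3},{"linear":[0,0,-0.03],"twist":0,"gripper":0.3},{"linear":[0,0,-0.04],"twist":0,"gripper":0.3},{"linear":[0,0,-0.045],"twist":0,"gripper":0.3},{"linear":[-0.03,0,-0.04],"twist":0,"gripper":0.3},{"linear":[-0.03,0,0],"twist":0,"gripper":0.3}]'; python3 -m pendant '[{"linear":[0,0,0],"twist":0,"gripper":0.3},{"linear":[0,0,0],"twist":0,"gripper":0.3}]'
python3 - <<'E'
from h import *
a=save("wrist","r.png"); c=save("scene","s.png")
cv2.imwrite("pics/t.png",np.hstack([cv2.resize(a,(400,300)),cv2.resize(c[120:330,180:460],(400,300))])[:,:,::-1])
E
```

```text
clock: 17.5
ee_pos: [0.425, 0.2286, 0.2212]
tool_rot: [-3.141, -0.007, 0.302]
ft_force: [-0.2, 0.4, -0.7]
finger_gap: 0.0557
grasp_force: 0.0
clock: 17.7
ee_pos: [0.424, 0.2283, 0.2166]
tool_rot: [-3.141, -0.001, 0.302]
ft_force: [1.3, -0.1, 0.2]
finger_gap: 0.0551
grasp_force: 0.0
```

View pics/t.png

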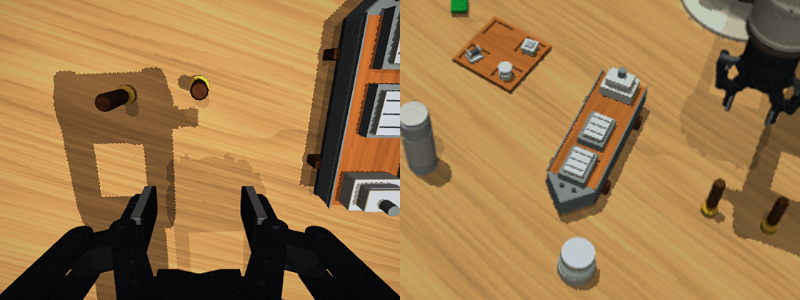

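The tool stands upright and released, at (199,88) in the left half and (713,197) in the right. The cover is home at (598,128), and nothing else has moved.

```bash
python3 -c "
from cell import arm; print(arm.sign_off())"
```

```text
the job is handed in; nothing more can be done
None
```

I set the hatch cover loosely in the open hatch and pressed it home with the seating tool. The tool is back upright on the bench and let go, the other things look undisturbed in the last picture, and the job was handed in at about 18 s; the verdict was not shown.

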